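# Scrape the moulding offcuts off the fixture plate

## Robot

A 6-joint arm with a two-finger parallel gripper is mounted at the origin on the work surface. World frame = base frame: x ahead of the robot, y to its left, z up, the work surface at z = 0. Lengths are in m, angles in rad, forces in N, time in s.
With the tool pointing down it reaches from about 0.275 to 1 m from the base axis. Payload 8.4 kg.
Tool frame: the origin (TCP) lies at the very end of the fingers, on their centre line; the grasp point (between the pads) lies 19 mm behind it; z points along the fingers, y is the line along which they close (so a half turn about z gives the same grasp; the last joint's range is limited). The gripper opens to 85 mm and grips with 20 to 120 N. Pads are 22 mm wide; open, the fingers measure 114 mm over their backs; the gripper's body (76 mm by 85 mm) begins 54 mm behind the grasp point. The pads swing forward as they close: fully open they stand 13 mm farther back than shut.
Start: joints at [1.304, 0.353, 1.633, -0, 1.155, -0.002], TCP at [0.164, 0.603, 0.231] pointing down, gripper open.
Joint ranges: [-2.63, 2.63], [-0.92, 2.1], [0.06, 2.66], [-1.3, 4.44], [0, 2.69], [-3.02, 3.02]. Speed limits (rad/s): [2.22, 2.22, 2.79, 3.14, 3.14, 3.14].

## Interface

Orientations are given as a unit quaternion [x, y, z, w].
In Python, from plant import * gives the robot as it stands. The module is installed in compiled form; this text tells all that it offers.
- The arm moves only by the tool send_rows, never from a script. Its arguments are lists of equal length, an entry for each row: "slide": the shift along the tool's x, y, z in cm, a list of three; "rotation": the turn, a rotation vector about the tool's x, y, z in degrees, a list of three. A call has 1 to 10 rows; each row shifts and turns the commanded pose from where the row before left it, along the tool's axes as they then stand; what a row does not reach is not made up. A row lasts 1/12 s, in which the tool goes at most 41.7 mm and 7.16 degrees, less where a joint would pass 70% of its speed; a pose out of reach is approached as far as the arm can. A call is refused whole if a number of a shift passes 4.17 or a number of a turn 7.16, either way. A call with a gripper value outside its range is refused whole. "fingers" is the opening, from 0 (shut) to 1 (fully open), set as the call begins (left out, the last holds). The fingers move at their own pace and stop on an object; "grip_force" is the grip in N (left out, the last holds). Time passes only in rows, so rows that do not move let the fingers close. It gives the time, the measured TCP pose, the force, the opening and the grip force at its end, in the units of the state.
- state(): the state, without advancing time (a new reading comes with each control period).
- capture(name): name is "scene" or "top"; returns the picture (480x640x3 uint8, red, green, blue); there is no depth.
- get_calibration(name): a dict with "fx", "fy", "cx", "cy" (pixels), "cam_to_world" (4x4, takes a point from camera to world coordinates). Camera axes: x right, y down, z forward; pixel columns grow to the right and rows downward; lengths in m; the calibration is good to about 2 mm. A picture is of the moment at which its call begins. get_calibration takes no time and is no camera call.
- hand_in(): hands the job in; it is judged then, once.
The state is a dict: "t": time; "joint_pos": joint angles; "qvel": joint speeds; "joint_efforts": joint torques, N m; "tcp_pos": TCP position; "tool_rot": TCP orientation; "ft_force": force on the tool from outside, world axes, zero at the start; "moment": the same for the moment, N m; "width": finger opening in m; "finger_force": force on a finger pad.
Only numpy, scipy, OpenCV 4.12 (cv2) and the standard library are available. Lean on these libraries where they do the work, as an engineer would, in place of code of your own. Each camera call takes 0.05 s, during which the arm holds its last target. There are 200 camera calls.

## Task

Lift the scraper up off its two hooks and use it to sweep all four loose black offcuts along the white fixture plate and over the open end into the empty scrap bin (not into the bin with the rods). Do not touch the offcuts with the gripper or arm, and leave the bottle and the screwdriver alone. Then hang the scraper back on both hooks as it was and let go.

Things in the scene. Friction and masses are not known exactly. Their poses are not given: they have to be found in the camera images.
- plate: Fixed white slab on risers, 164 mm (own x) by 260 mm (own y), flat top 60 mm above its origin. A guide rail along each long side (x 70 to 82 mm either side) stands 15 mm above the slab: the lane between is 140 mm wide. Both ends (y = +-130 mm) are open. Origin: centre of its underside on the bench; z up.
- scrap_bin: Scrap bin, fixed: plain empty open blue box 164 (x) by 110 (y) by 45 mm high, 4 mm walls, against one open end of the plate (centre 186 mm from the plate's centre along the plate's +y or -y, differs from run to run). Its rim is 15 mm below the plate's top. Origin: centre of its underside, axes parallel to the plate's.
- parts_bin: Parts bin, fixed: blue box of the same outside size as the scrap bin but with a dividing wall and short steel rods in it (rods to 31 mm high), standing against the other end of the plate. Origin: centre of its underside.
- stand: Fixed scraper stand: base 210 (x) by 100 by 10 mm; two 8 mm posts 122 mm high at x = +-78, y = +27 mm, joined by a bar at z 68 to 82. From each an 8 mm hook arm, top at z = 100 mm, runs to -y and turns up at y = -22 to a tip 120 mm high. The handle has room from y = -18 to +23. Origin: at bench height under the middle of the hanging scraper (base centre at y = +5).
- scraper: Loose, 0.25 kg, hangs blade down: grey block 124 (x) by 24 (y) mm, z 0 to 34; web 56 by 8, z to 76; on top a wooden bar 188 (x) by 16 (y), z 76 to 100 mm, its ends lying on the hook arms; grip mid-bar across y from above. Origin: centre of the blade's underside, z up. Hanging: 24 mm above the stand's origin, within 3 mm in x and y, axes parallel.
- chip_bar: Black plastic offcut, straight, 60 by 18 by 12 mm thick, lying on the plate. Origin: centre of its underside.
- chip_ell: Black plastic L-shaped offcut, 52 by 40 mm, limbs 18 mm wide, 12 mm thick, lying on the plate. Origin: underside, centre of its outline.
- chip_tee: Black plastic T-shaped offcut, 56 by 48 mm, limbs 18 mm wide, 12 mm thick, lying on the plate. Origin: underside, centre of its outline.
- chip_wedge: Black plastic slab offcut, 56 by 26 by 12 mm thick with a 14 mm round stub 6 mm high on top, lying on the plate. Origin: centre of its underside.
- dispenser: White bottle, 60 mm across and about 120 mm high, standing on the bench beyond the plate; leave alone. Origin: centre of its underside.
- driver: Screwdriver about 200 mm long lying on the bench beyond the stand; leave alone. Origin near its middle.

How it is judged:
By the outcome, as a careful person would: the job done as asked, in the order asked, and still so for the second after the job is handed in, with the robot touching nothing.
It also fails if it takes over 58 s, if anything falls off the work surface, if the arm or the gripper's body presses on something with over 40 N, if the wrist force passes 120 N, or if a joint passes its speed limit or range.

## Working session

There is one attempt and no reset: what is moved stays moved. The work goes in short steps, Python scripts to look and compute and a tool call to move; the robot and the scene stay as the last step left them, time stands still between calls to the robot, and variables do not carry over. Pictures are saved under pics/ and viewed, at most 10 in all, crops included, and the job is handed in when it is done.

Besides the shell and the picture viewer there is one more tool, called after "Emit:" by a JSON object that holds its "method" and its "body", one argument or row to a line. send_rows: Moves the arm, as the interface text tells. Its arguments: {"type":"object","properties":{"slide":{"type":"array"},"rotation":{"type":"array"},"fingers":{"type":"number"},"grip_force":{"type":"number"}},"required":["slide","rotation"]}

```bash
mkdir -p pics; python3 - <<'E'
from plant import *
import cv2, numpy as np
np.set_printoptions(precision=4,suppress=True)
for n in("scene","top"):
    im=capture(n); cv2.imwrite(f"pics/{n}0.png",im[:,:,::-1]); c=get_calibration(n); print(n,c["fx"],c["fy"],c["cx"],c["cy"]);print(np.array(c["cam_to_world"]))
s=state(); print(s)
E
```

```text
scene 522.700464376378 522.700464376378 316.11192613855485 233.04080607681587
[[-0.6656  0.5248 -0.5306  1.147 ]
 [ 0.7462  0.4783 -0.463   0.5002]
 [ 0.0108 -0.7041 -0.71    0.8   ]
 [ 0.      0.      0.      1.    ]]
top 511.0935141510244 511.0935141510244 322.41480702490924 239.1248785019763
[[-0.1713 -0.9642  0.2025  0.4018]
 [-0.9852  0.1675 -0.0363  0.0501]
 [ 0.0011 -0.2057 -0.9786  0.979 ]
 [ 0.      0.      0.      1.    ]]
{'t': 0.1, 'joint_pos': array([ 1.3036,  0.3536,  1.6341,  0.    ,  1.1552, -0.0024]), 'qvel': array([ 0.0003, -0.0022, -0.0026,  0.0008, -0.0001,  0.0007]), 'joint_efforts': array([  0.0012, -60.636 , -34.2817,   0.0001,   0.004 ,   0.    ]), 'tcp_pos': array([0.1635, 0.6028, 0.2306]), 'tool_rot': array([ 0.132 ,  0.9912, -0.0006, -0.0001]), 'ft_force': array([ 0.5429,  0.7873, -0.3917]), 'moment': array([ 0.0084, -0.0092, -0.0096]), 'finger_force': 0.0, 'width': 0.08530879148383663}
```

View pics/scene0.png

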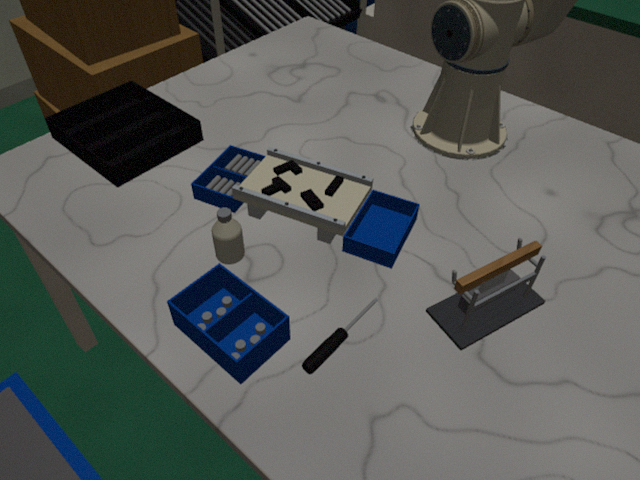

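View pics/top0.png

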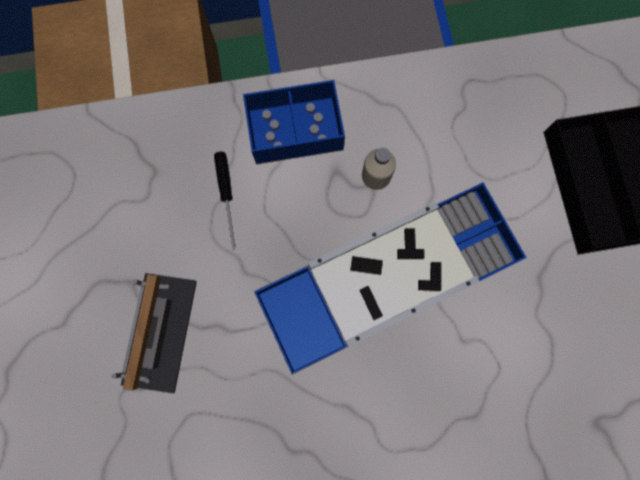

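Scene shows the stand and scraper at right (bar ends about (460,288) and (540,246)), and the plate with the scrap bin (plain blue) at (380,228). Top shows the bar from (153,278) to (130,388), the scrap bin at (300,318), the parts bin at (482,232), and offcuts at (366,265), (410,244), (431,278) and (371,303). Next I'll enlarge these for measuring.

```bash
python3 - <<'E'
import cv2, numpy as np
t=cv2.imread("pics/top0.png"); s=cv2.imread("pics/scene0.png")
def crop(im,x,y,w,h,k):
    c=cv2.resize(im[y:y+h,x:x+w],None,fx=k,fy=k,interpolation=cv2.INTER_CUBIC); c=cv2.convertScaleAbs(c,alpha=1.5,beta=10)
    for i in range(0,w,10): 
        cv2.line(c,(i*k,0),(i*k,8 if i%50 else 16),(0,0,255),1)
        if i%20==0: cv2.putText(c,str(x+i),(i*k+2,18),0,.35,(0,0,255),1)
    for j in range(0,h,10):
        cv2.line(c,(0,j*k),(8,j*k),(0,0,255),1)
        if j%20==0:cv2.putText(c,str(y+j),(10,j*k+4),0,.35,(0,0,255),1)
    return c
a=crop(t,105,260,100,150,4); b=crop(s,420,230,100*4//3+1-34,150,4)
b=crop(s,425,230,130,120,3)
o=np.zeros((600,800,3),np.uint8); o[:600,:400]=a; o[:360,405:795]=b[:,:390]
cv2.imwrite("pics/scr.png",o)
cv2.imwrite("pics/plate.png",np.vstack([crop(t,250,180,280,195,2)[:, :560], crop(s,185,140,240,100,2)[:, :480].copy() if 0 else cv2.copyMakeBorder(crop(s,185,140,240,105,2),0,0,0,80,0)]))
E
```

```text
(no output)
```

View pics/scr.png

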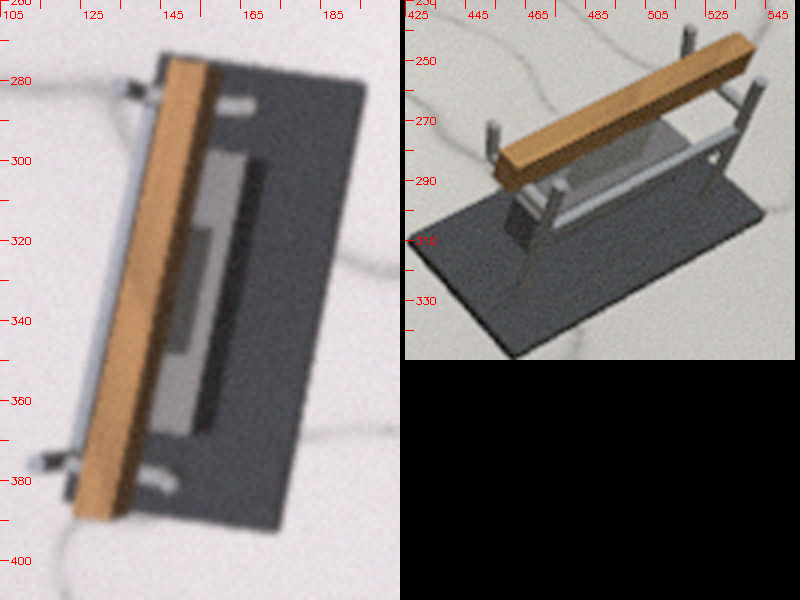

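View pics/plate.png

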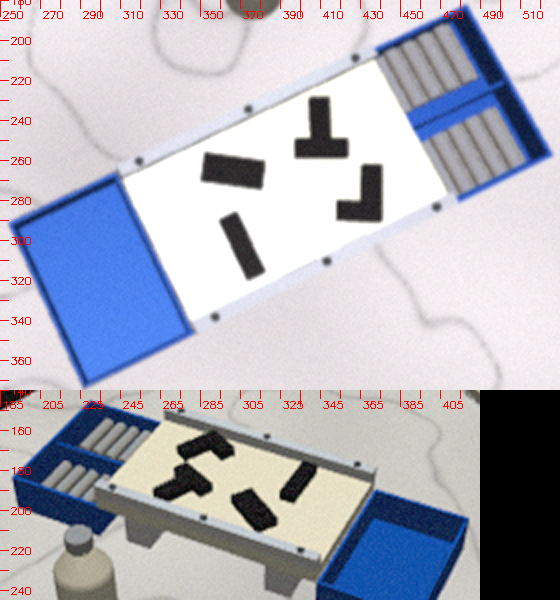

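The left crops give the bar-top corners in both views: top (146,274), (157,275), (123,389), (133,390), and scene (462,284), (456,281), (542,246), (536,241). The plate crops give six rail bolts in both views. I'll triangulate these.

```bash
cat > h.py <<'E'
from plant import *
import cv2, numpy as np
from scipy.spatial.transform import Rotation as R
from scipy.optimize import least_squares
np.set_printoptions(precision=4,suppress=True)
C={n:get_calibration(n) for n in("top","scene")}
def P(n):
    c=C[n]; K=np.array([[c["fx"],0,c["cx"]],[0,c["fy"],c["cy"]],[0,0,1]]); return K@np.linalg.inv(np.array(c["cam_to_world"]))[:3]
def tri(a,b):
    X=cv2.triangulatePoints(P("top"),P("scene"),np.array(a,float).T,np.array(b,float).T); return (X[:3]/X[3]).T
def plane(n,uv,z):
    c=C[n]; M=np.array(c["cam_to_world"]); uv=np.atleast_2d(np.array(uv,float))
    d=np.c_[(uv[:,0]-c["cx"])/c["fx"],(uv[:,1]-c["cy"])/c["fy"],np.ones(len(uv))]@M[:3,:3].T
    return M[:3,3]+d*((z-M[2,3])/d[:,2])[:,None]
def proj(n,X):
    u=np.c_[np.atleast_2d(X),np.ones(len(np.atleast_2d(X)))]@P(n).T; return u[:,:2]/u[:,2:]
E
python3 - <<'E'
from h import *
top=[(146.25,274.25),(156.75,275),(123,389),(133.25,389.75)]; sc=[(461.7,284.3),(456,280.7),(541.7,245.7),(536,241.3)]
b=tri(top,sc); print("bar",b, b.mean(0)); 
A=(b[0]+b[1])/2;B=(b[2]+b[3])/2;print("len",np.linalg.norm(A-B),"yaw",np.degrees(np.arctan2(*(A-B)[1::-1])), "width",np.linalg.norm(b[0]-b[1]),np.linalg.norm(b[2]-b[3]))
for n,p in(("top",top),("scene",sc)):
    q=plane(n,p,.124); print(n,q.mean(0), np.degrees(np.arctan2(*((q[0]+q[1]-q[2]-q[3])[1::-1]))), np.linalg.norm(q[0]+q[1]-q[2]-q[3])/2)
bt=[(468,283),(413,310.5),(357.5,338.5),(427.5,208.5),(374.5,234),(319.5,260.5)]; bs=[(275.5,150),(318.5,163),(364,177),(241.5,188),(287,203.5),(335,219.5)]
t=tri(bt,bs); print("bolts",t,t.mean(0))
t=plane("top",bt,.076); print(t.mean(0)); d=t[[2,5]].mean(0)-t[[0,3]].mean(0); print("yaw +y->bin", np.degrees(np.arctan2(d[1],d[0])),np.linalg.norm(d), np.linalg.norm(t[1]-t[4]))
t2=plane("scene",bs,.076); print(t2.mean(0)); d2=t2[[2,5]].mean(0)-t2[[0,3]].mean(0); print(np.degrees(np.arctan2(d2[1],d2[0])))
# lane corners of the white area, top view
l=plane("top",[(311,270),(439,208.5),(473.5,276.5),(346,345)],.06);c=(t.mean(0)+t2.mean(0))/2
ang=np.arctan2(d[1],d[0]);yh=np.array([np.cos(ang),np.sin(ang)]);xh=np.array([yh[1],-yh[0]])
loc=lambda q:np.c_[(q[:,:2]-c[:2])@xh,(q[:,:2]-c[:2])@yh]
print("lane corners local",loc(l))
im=cv2.imread("pics/top0.png"); m=np.zeros(im.shape[:2],np.uint8); cv2.fillPoly(m,[np.int32([(317,272),(437,213),(468,275),(347,338)])],255)
m=((im.max(2)<90)&(m>0)).astype(np.uint8)
n,lab,st,ce=cv2.connectedComponentsWithStats(m)
for i in range(1,n):
    if st[i,4]<40: continue
    pts=np.argwhere(lab==i)[:,::-1]; q=loc(plane("top",pts,.072)); print(st[i,4],"min",q.min(0),"max",q.max(0))
print("bin corners px local", loc(plane("top",[(255.5,292.5),(292,372),(346,345)],.045)))
E
```

```text
bar [[0.5698 0.3199 0.1263]
 [0.5658 0.3059 0.1208]
 [0.3906 0.3784 0.1211]
 [0.386  0.3643 0.119 ]] [0.4781 0.3421 0.1218]
len 0.1887789466009275 yaw -18.046251105819085 width 0.01563876590849053 0.014926264903601182
top [0.4783 0.3407 0.124 ] -17.46447290943995 0.18764897186155505
scene [0.48   0.3431 0.124 ] -18.722874906852798 0.18595669192148098
bolts [[ 0.4658 -0.2241  0.0741]
 [ 0.4352 -0.1178  0.0742]
 [ 0.4042 -0.0124  0.0731]
 [ 0.6117 -0.1817  0.0747]
 [ 0.5813 -0.0767  0.0739]
 [ 0.551   0.029   0.0744]] [ 0.5082 -0.0973  0.0741]
[ 0.5086 -0.0979  0.076 ]
yaw +y->bin 106.18903079019321 0.2197410880749811 0.1518694097735865
[ 0.5096 -0.0948  0.076 ]
106.00438148050834
lane corners local [[ 0.0686  0.1285]
 [ 0.068  -0.1358]
 [-0.0712 -0.1306]
 [-0.0784  0.1312]]
473 min [-0.0012 -0.0722] max [ 0.0597 -0.0203]
436 min [0.0071 0.0081] max [0.0566 0.0647]
428 min [-0.0652 -0.0846] max [-0.0155 -0.0269]
327 min [-0.0606  0.0505] max [-0.0027  0.069 ]
bin corners px local [[ 0.078   0.237 ]
 [-0.0785  0.2374]
 [-0.0787  0.1305]]
```

Everything agrees with the given sizes. The bar centre is (0.479, 0.342), top at about 0.122, yaw −18°. The plate centre is (0.509, −0.0965), and the direction to the scrap bin is 106.1°. The offcuts span local y from −85 to +69 mm. I'll move over the bar now.

Emit:
{"method": "send_rows", "body": {
  "slide": [
    [-3.81, -1.5, 0],
    [-3.81, -1.5, 0],
    [-3.81, -1.5, 0],
    [-3.81, -1.5, 0],
    [-3.81, -1.5, 0],
    [-3.81, -1.5, 0],
    [-3.81, -1.5, 0],
    [-3.81, -1.5, 0],
    [-3.81, -1.5, 0],
    [-3.81, -1.5, 0]
  ],
  "rotation": [
    [0, 0, 2.8],
    [0, 0, 0],
    [0, 0, 0],
    [0, 0, 0],
    [0, 0, 0],
    [0, 0, 0],
    [0, 0, 0],
    [0, 0, 0],
    [0, 0, 0],
    [0, 0, 0]
  ],
  "fingers": 1,
  "grip_force": 80
}}

```text
t: 0.93
tcp_pos: [0.482, 0.3428, 0.2311]
tool_rot: [0.156, 0.988, -0.0, -0.0]
ft_force: [1.4, -0.1, 1.1]
width: 0.0852
finger_force: 0.0
```

Emit:
{"method": "send_rows", "body": {
  "slide": [
    [0, 0, 0],
    [0, 0, 0]
  ],
  "rotation": [
    [0, 0, 0],
    [0, 0, 0]
  ]
}}

```text
t: 1.1
tcp_pos: [0.4823, 0.3428, 0.2308]
tool_rot: [0.158, 0.987, -0.0, -0.0]
ft_force: [0.1, 0.5, -0.2]
width: 0.0852
finger_force: 0.0
```

```bash
cat >> h.py <<'E'
def to(p,yaw):
    "tool-frame slide (cm) and turn (deg) to reach TCP p with tool y at yaw (or yaw+180), pointing down"
    s=state(); r=R.from_quat(s["tool_rot"]); best=None
    for y in(yaw,yaw+180):
        a=np.radians(y); Y=np.array([np.cos(a),np.sin(a),0]);Z=np.array([0,0,-1.]);g=R.from_matrix(np.c_[np.cross(Y,Z),Y,Z])
        v=np.degrees((r.inv()*g).as_rotvec())
        if best is None or np.linalg.norm(v)<np.linalg.norm(best[0]): best=(v,g)
    print("t",s["t"],"tcp",s["tcp_pos"],"slide now-axes",100*r.inv().apply(np.array(p)-s["tcp_pos"]),"goal-axes",100*best[1].inv().apply(np.array(p)-s["tcp_pos"]),"turn",best[0],"F",s["ft_force"],"w",s["width"],"j",s["joint_pos"])
E
python3 -c "
from h import *
to((.479,.342,.094),72)
im=capture('top');cv2.imwrite('pics/t1.png',cv2.resize(im[220:420,60:260,::-1],None,fx=3,fy=3))"
```

```text
t 1.1 tcp [0.4823 0.3428 0.2308] slide now-axes [ 0.2835 -0.1713 13.6836] goal-axes [ 0.2891 -0.1783 13.6833] turn [-0.0333 -0.0212 -0.1862] F [ 0.0754  0.5189 -0.2018] w 0.08515202541715608 j [ 0.6154  0.3025  1.7067 -0.0001  1.1331 -0.638 ]
```

View pics/t1.png

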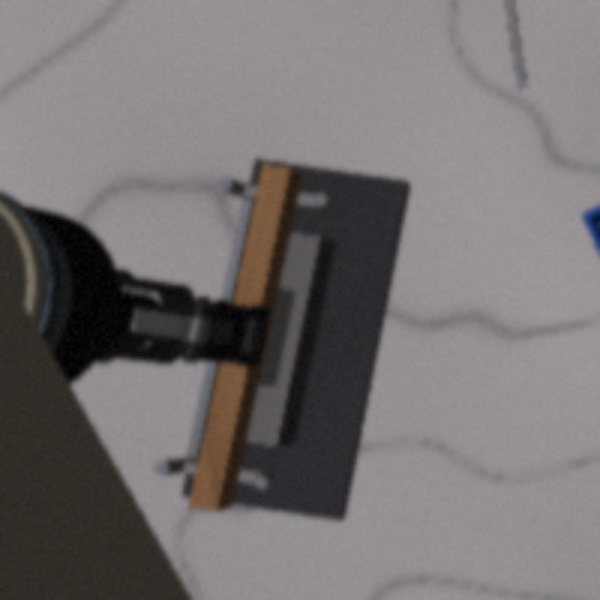

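The gripper sits mid-bar and square to it; the bar runs from (275,165) to (210,505) in the crop. I'll make the small correction, descend and close.

Emit:
{"method": "send_rows", "body": {
  "slide": [
    [0.3, -0.2, 2],
    [0, 0, 2.5],
    [0, 0, 2.5],
    [0, 0, 2.5],
    [0, 0, 2],
    [0, 0, 1.2],
    [0, 0, 0.9],
    [0, 0, 0],
    [0, 0, 0],
    [0, 0, 0]
  ],
  "rotation": [
    [0, 0, 0],
    [0, 0, 0],
    [0, 0, 0],
    [0, 0, 0],
    [0, 0, 0],
    [0, 0, 0],
    [0, 0, 0],
    [0, 0, 0],
    [0, 0, 0],
    [0, 0, 0]
  ]
}}

```text
t: 1.98
tcp_pos: [0.478, 0.3442, 0.0964]
tool_rot: [0.156, 0.988, 0.001, 0.001]
ft_force: [-0.2, -0.2, 0.4]
width: 0.0854
finger_force: 0.0
```

Emit:
{"method": "send_rows", "body": {
  "slide": [
    [0, 0, 0],
    [0, 0, 0],
    [0, 0, 0],
    [0, 0, 0],
    [0, 0, 0],
    [0, 0, 0],
    [0, 0, 0],
    [0, 0, 0],
    [0, 0, 0],
    [0, 0, 0]
  ],
  "rotation": [
    [0, 0, 0],
    [0, 0, 0],
    [0, 0, 0],
    [0, 0, 0],
    [0, 0, 0],
    [0, 0, 0],
    [0, 0, 0],
    [0, 0, 0],
    [0, 0, 0],
    [0, 0, 0]
  ],
  "fingers": 0,
  "grip_force": 80
}}

```text
t: 2.82
tcp_pos: [0.4776, 0.3435, 0.0956]
tool_rot: [0.156, 0.988, 0.0, 0.0]
ft_force: [-1.1, -2.7, 6.1]
width: 0.0149
finger_force: 78.0
```

```bash
python3 -c "
from h import *
to((.479,.342,.095),72); print(state()['finger_force'],state()['moment'],state()['tool_rot'])"
```

```text
t 2.8167 tcp [0.4776 0.3435 0.0956] slide now-axes [-0.1806 -0.1015  0.0614] goal-axes [-0.1807 -0.1015  0.0613] turn [0.0034 0.0121 0.0229] F [-1.116  -2.7358  6.0604] w 0.014906069650604009 j [ 0.6211  0.4566  1.8213 -0.0002  0.8635 -0.6358]
78.04271221160889 [-0.3613  0.184  -0.0807] [0.1562 0.9877 0.     0.0001]
```

Gripped at a width of 15 mm on the 16 mm bar. Now lifting straight up.

Emit:
{"method": "send_rows", "body": {
  "slide": [
    [0, 0, -0.3],
    [0, 0, -0.6],
    [0, 0, -1],
    [0, 0, -1.1],
    [0, 0, -1.2],
    [0, 0, -1.2],
    [0, 0, -1.2],
    [0, 0, -1],
    [0, 0, -0.4],
    [0, 0, 0]
  ],
  "rotation": [
    [0, 0, 0],
    [0, 0, 0],
    [0, 0, 0],
    [0, 0, 0],
    [0, 0, 0],
    [0, 0, 0],
    [0, 0, 0],
    [0, 0, 0],
    [0, 0, 0],
    [0, 0, 0]
  ]
}}

```text
t: 3.65
tcp_pos: [0.4781, 0.344, 0.1768]
tool_rot: [0.156, 0.988, 0.001, 0.001]
ft_force: [-0.3, 0.5, -2.8]
width: 0.0148
finger_force: 78.0
```

```bash
python3 -c "
from h import *
d=np.array([np.cos(np.radians(106.1)),np.sin(np.radians(106.1))]); c=np.array([.509,-.0965])
p=c-.112*d; print(p); to((p[0],p[1],.1756),106.1)
im=capture('scene');cv2.imwrite('pics/s2.png',cv2.resize(im[150:350,400:640,::-1],None,fx=3,fy=3))"
```

```text
[ 0.5401 -0.2041]
t 3.65 tcp [0.4781 0.344  0.1768] slide now-axes [-22.8071 -50.2268   0.061 ] goal-axes [  9.2453 -54.3821   0.1225] turn [  0.0796   0.1089 -34.0706] F [-0.2916  0.4626 -2.7729] w 0.014840827416142044 j [ 0.6212  0.3536  1.7651 -0.      1.0206 -0.6359]
```

View pics/s2.png

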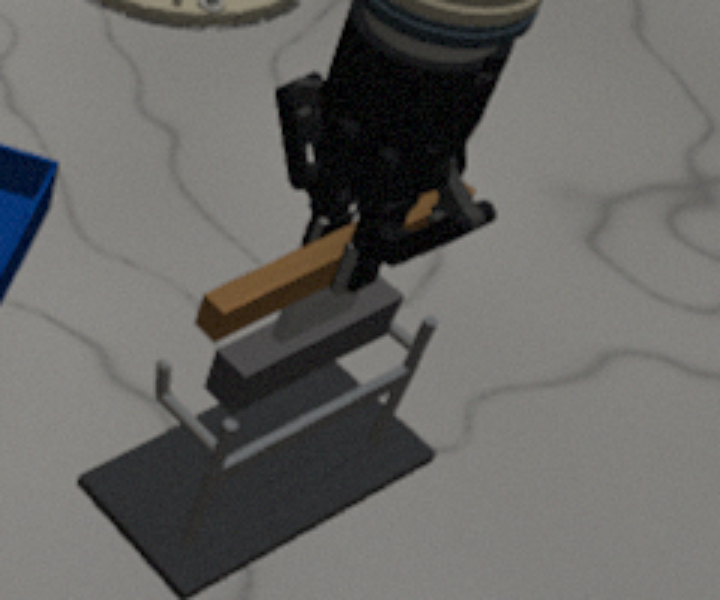

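Scraper is free of the hooks and hanging level, with the blade at (310,350) in the crop. I'll rise another 3 cm to clear the hook tips, then carry it to the far end of the lane.

Emit:
{"method": "send_rows", "body": {
  "slide": [
    [0, 0, -1.5],
    [0, 0, -1.5],
    [-0.9, -2, 0],
    [-1.6, -3.5, 0],
    [-1.6, -3.5, 0],
    [-1.6, -3.5, 0],
    [-1.6, -3.5, 0],
    [-1.6, -3.5, 0],
    [-1.6, -3.5, 0],
    [-1.6, -3.5, 0]
  ],
  "rotation": [
    [0, 0, 0],
    [0, 0, 0],
    [0, 0, 0],
    [0, 0, 0],
    [0, 0, 0],
    [0, 0, 0],
    [0, 0, 0],
    [0, 0, 0],
    [0, 0, 0],
    [0, 0, 0]
  ]
}}

```text
t: 4.53
tcp_pos: [0.5101, 0.0523, 0.2046]
tool_rot: [0.156, 0.988, -0.0, -0.001]
ft_force: [0.3, 0.2, -3.3]
width: 0.0148
finger_force: 78.6
```

Emit:
{"method": "send_rows", "body": {
  "slide": [
    [-1.6, -3.5, 0],
    [-1.6, -3.5, 0],
    [-1.6, -3.5, 0],
    [-1.6, -3.5, 0],
    [-1.6, -3.5, 0],
    [-1.6, -3.5, 0],
    [-0.9, -2, 0],
    [0, 0, 0],
    [0, 0, 0],
    [0, 0, 0]
  ],
  "rotation": [
    [0, 0, 0],
    [0, 0, 0],
    [0, 0, 0],
    [0, 0, 0],
    [0, 0, 0],
    [0, 0, 0],
    [0, 0, -4],
    [0, 0, -6],
    [0, 0, -6],
    [0, 0, -6]
  ]
}}

```text
t: 5.37
tcp_pos: [0.539, -0.1976, 0.2041]
tool_rot: [-0.037, 0.999, 0.0, -0.001]
ft_force: [-1.4, -0.1, -2.6]
width: 0.0144
finger_force: 78.8
```

Emit:
{"method": "send_rows", "body": {
  "slide": [
    [0, 0, 0],
    [0, 0, 0],
    [0, 0, 0],
    [0, 0, 0]
  ],
  "rotation": [
    [0, 0, -6],
    [0, 0, -6],
    [0, 0, 0],
    [0, 0, 0]
  ]
}}

```text
t: 5.7
tcp_pos: [0.5393, -0.1968, 0.2045]
tool_rot: [-0.138, 0.99, 0.0, -0.001]
ft_force: [0.0, 0.2, -2.7]
width: 0.0146
finger_force: 78.8
```

```bash
python3 -c "
from h import *
to((.5401,-.2041,.1756),106.1)
im=capture('top');cv2.imwrite('pics/t2.png',cv2.resize(im[170:390,240:540,::-1],None,fx=2.6,fy=2.6))"
```

```text
t 5.7 tcp [ 0.5393 -0.1968  0.2045] slide now-axes [ 0.1192 -0.7213  2.894 ] goal-axes [ 0.1255 -0.7185  2.8944] turn [ 0.0446 -0.0595 -0.2562] F [ 0.0402  0.2294 -2.7442] w 0.014555855793136249 j [-0.3526  0.3027  1.7699  0.      1.0703 -2.1999]
```

View pics/t2.png

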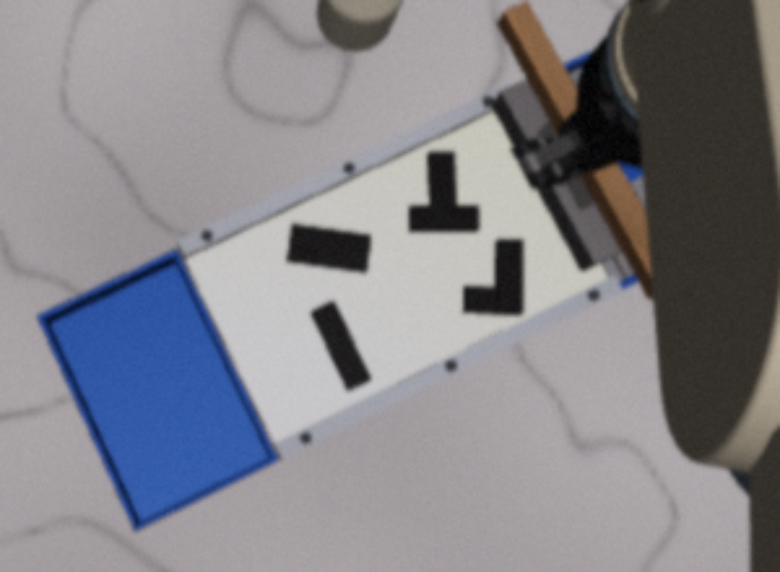

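Blade is above the lane's far end, with its lower front edge running from about (497,97) to (583,267) in the crop. I'll check its lateral centring.

```bash
python3 -c "
from h import *
d=np.array([np.cos(np.radians(106.1)),np.sin(np.radians(106.1))]); x=np.array([d[1],-d[0]]); c=np.array([.509,-.0965])
q=plane('top',[(240+497/2.6,170+97/2.6),(240+583/2.6,170+267/2.6)],.133)[:,:2]; print((q-c)@x,(q-c)@d)
t=state()['tcp_pos'][:2]; print('tcp local',(t-c)@x,(t-c)@d)
q=plane('top',[(240+490/2.6,170+102/2.6),(240+594/2.6,170+295/2.6),(240+207/2.6,170+236/2.6),(240+306/2.6,170+438/2.6)],.076)[:,:2]; print('bolts',(q-c)@x,(q-c)@d)
"
```

```text
[ 0.0657 -0.0578] [-0.1001 -0.0958]
tcp local 0.0013489839799782383 -0.10485723287766996
bolts [ 0.0733 -0.0777  0.0746 -0.0771] [-0.1122 -0.1111  0.1085  0.1087]
```

Emit:
{"method": "send_rows", "body": {
  "slide": [
    [0.4, -0.7, 0.5],
    [0, 0, 1],
    [0, 0, 1.2],
    [0, 0, 1],
    [0, 0, 0.6],
    [0, 0, 0],
    [0, 0, 0]
  ],
  "rotation": [
    [0, 0, -0.25],
    [0, 0, 0],
    [0, 0, 0],
    [0, 0, 0],
    [0, 0, 0],
    [0, 0, 0],
    [0, 0, 0]
  ]
}}

```text
t: 6.33
tcp_pos: [0.5375, -0.2047, 0.1616]
tool_rot: [-0.142, 0.99, 0.0, -0.001]
ft_force: [0.4, 0.1, -3.3]
width: 0.0147
finger_force: 78.8
```

```bash
python3 -c "
from h import *
to((.5401,-.2041,.1336),106.1)
a=capture('top')[190:300,400:500,::-1];b=capture('scene')[120:220,190:290,::-1]
o=np.zeros((600,800,3),np.uint8);o[:440,:400]=cv2.resize(a,None,fx=4,fy=4,interpolation=2);o[:400,400:]=cv2.resize(b,None,fx=4,fy=4,interpolation=2)
cv2.imwrite('pics/t3.png',cv2.convertScaleAbs(o[:440],alpha=1.5))"
```

```text
t 6.3333 tcp [ 0.5375 -0.2047  0.1616] slide now-axes [-0.266  -0.0211  2.7985] goal-axes [-0.2633 -0.0182  2.7988] turn [ 0.0436 -0.0573  0.1715] F [ 0.4388  0.1119 -3.3353] w 0.014691377752759327 j [-0.3664  0.3534  1.805   0.      0.9845 -2.2212]
```

View pics/t3.png

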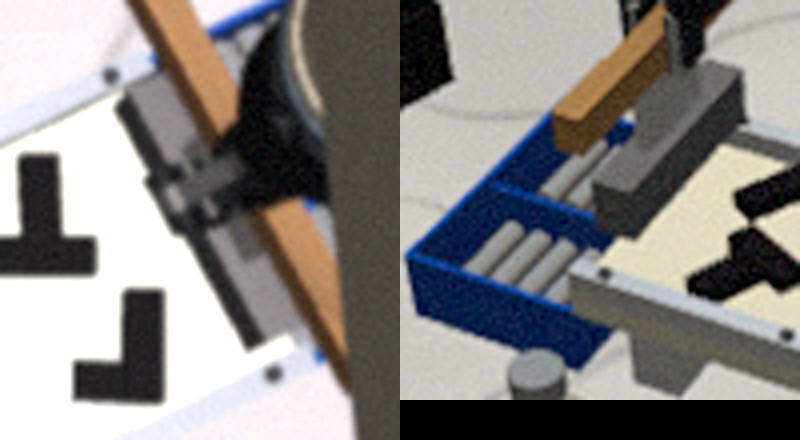

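Blade now sits just above the lane entrance. Its bottom front edge in the top view runs from px (429.5,217) to (462.5,277.5). In the scene view its ends are at (247.5,179.5) and (276.3,148.8). I'll triangulate these.

```bash
python3 -c "
from h import *
d=np.array([np.cos(np.radians(106.1)),np.sin(np.radians(106.1))]); x=np.array([d[1],-d[0]]); c=np.array([.509,-.0965])
a=[(429.5,217),(462.5,277.5)];b=[(247.5,179.5),(276.25,148.75)]
L=lambda q:np.c_[(q[:,:2]-c)@x,(q[:,:2]-c)@d,q[:,2]]
print(L(tri(a,b)));print(L(plane('top',a,.09)));print(L(plane('scene',b,.09)))
bt=[(468,283),(413,310.5),(357.5,338.5),(427.5,208.5),(374.5,234),(319.5,260.5)]; bs=[(275.5,150),(318.5,163),(364,177),(241.5,188),(287,203.5),(335,219.5)]
for k in(tri(bt,bs),plane('top',bt,.076),plane('scene',bs,.076)): print('lane centre',L(k).mean(0), 'sides',L(k)[:,0])
print('tcp',L(state()['tcp_pos'][None]))
"
```

```text
[[ 0.058  -0.1032  0.0877]
 [-0.0641 -0.1015  0.0891]]
[[ 0.0577 -0.1026  0.09  ]
 [-0.0637 -0.1025  0.09  ]]
[[ 0.0603 -0.1014  0.09  ]
 [-0.063  -0.0994  0.09  ]]
lane centre [-0.001  -0.0005  0.0741] sides [-0.0769 -0.0768 -0.0774  0.075   0.075   0.0751]
lane centre [-0.0008 -0.0012  0.076 ] sides [-0.0766 -0.0766 -0.0771  0.0753  0.0752  0.0751]
lane centre [0.001  0.0015 0.076 ] sides [-0.0746 -0.0748 -0.0742  0.0762  0.0769  0.0765]
tcp [[-0.002  -0.1122  0.1626]]
```

Blade is centred to within 2 mm and at the expected height. I'll shift 1.5 mm, lower to about 2 mm above the plate, then sweep in stages.

Emit:
{"method": "send_rows", "body": {
  "slide": [
    [-0.15, 0, 0.2],
    [0, 0, 0.5],
    [0, 0, 0.7],
    [0, 0, 0.7],
    [0, 0, 0.4],
    [0, 0, 0.2],
    [0, 0, 0],
    [0, 0, 0]
  ],
  "rotation": [
    [0, 0, 0.2],
    [0, 0, 0],
    [0, 0, 0],
    [0, 0, 0],
    [0, 0, 0],
    [0, 0, 0],
    [0, 0, 0],
    [0, 0, 0]
  ]
}}

```text
t: 7.1
tcp_pos: [0.5392, -0.2044, 0.1351]
tool_rot: [-0.14, 0.99, 0.0, -0.0]
ft_force: [-0.7, 0.3, -2.5]
width: 0.0148
finger_force: 78.9
```

```bash
python3 -c "
from h import *
to((.5401,-.2041,.134),106.1);print(state()['moment'])"
```

```text
t 7.1 tcp [ 0.5392 -0.2044  0.1351] slide now-axes [-0.0936  0.0037  0.1131] goal-axes [-0.0935  0.0037  0.1131] turn [ 0.0098 -0.0142 -0.0207] F [-0.6651  0.2761 -2.4775] w 0.014757532495744161 j [-0.3649  0.3883  1.8221 -0.      0.9315 -2.2163]
[ 0.0348  0.011  -0.0292]
```

Emit:
{"method": "send_rows", "body": {
  "slide": [
    [0, 0.4, 0.1],
    [0, 0.9, 0],
    [0, 1, 0],
    [0, 1, 0],
    [0, 1, 0],
    [0, 1, 0],
    [0, 1, 0],
    [0, 1, 0],
    [0, 1, 0],
    [0, 1, 0]
  ],
  "rotation": [
    [0, 0, 0],
    [0, 0, 0],
    [0, 0, 0],
    [0, 0, 0],
    [0, 0, 0],
    [0, 0, 0],
    [0, 0, 0],
    [0, 0, 0],
    [0, 0, 0],
    [0, 0, 0]
  ]
}}

```text
t: 7.93
tcp_pos: [0.5132, -0.114, 0.1343]
tool_rot: [-0.14, 0.99, -0.0, 0.0]
ft_force: [1.7, -0.8, -2.5]
width: 0.0145
finger_force: 78.9
```

```bash
python3 -c "
from h import *
d=np.array([np.cos(np.radians(106.1)),np.sin(np.radians(106.1))]); c=np.array([.509,-.0965])
p=c+.150*d;to((p[0],p[1],.134),106.1);print(state()['moment'])
im=capture('scene')[130:270,180:420,::-1];cv2.imwrite('pics/s4.png',cv2.convertScaleAbs(cv2.resize(im,None,fx=3,fy=3),alpha=1.4))"
```

```text
t 7.9333 tcp [ 0.5132 -0.114   0.1343] slide now-axes [-0.0774 16.8019  0.033 ] goal-axes [-0.0818 16.8019  0.0344] turn [-0.0046  0.0067 -0.0149] F [ 1.725  -0.803  -2.4919] w 0.014451801812520931 j [-0.2215  0.3191  1.932  -0.      0.8904 -2.073 ]
[-0.1515 -0.0252  0.0052]
```

View pics/s4.png

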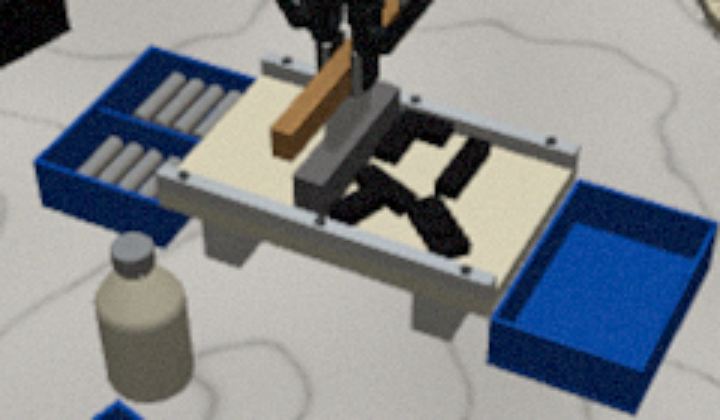

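The four offcuts are gathered ahead of the blade, around (340–490, 110–250), with low force. I'll continue the sweep over the edge.

Emit:
{"method": "send_rows", "body": {
  "slide": [
    [0, 0.6, 0],
    [0, 0.8, 0],
    [0, 0.8, 0],
    [0, 0.8, 0],
    [0, 0.8, 0],
    [0, 0.8, 0],
    [0, 0.8, 0],
    [0, 0.8, 0],
    [0, 0.8, 0],
    [0, 0.8, 0]
  ],
  "rotation": [
    [0, 0, 0],
    [0, 0, 0],
    [0, 0, 0],
    [0, 0, 0],
    [0, 0, 0],
    [0, 0, 0],
    [0, 0, 0],
    [0, 0, 0],
    [0, 0, 0],
    [0, 0, 0]
  ]
}}

```text
t: 8.82
tcp_pos: [0.4916, -0.0393, 0.1343]
tool_rot: [-0.14, 0.99, 0.0, -0.0]
ft_force: [0.1, -0.7, -2.8]
width: 0.015
finger_force: 78.9
```

Emit:
{"method": "send_rows", "body": {
  "slide": [
    [-0.08, 0.8, 0],
    [0, 0.8, 0],
    [0, 0.8, 0],
    [0, 0.8, 0],
    [0, 0.8, 0],
    [0, 0.8, 0],
    [0, 0.8, 0],
    [0, 0.8, 0],
    [0, 0.8, 0],
    [0, 0.8, 0]
  ],
  "rotation": [
    [0, 0, 0],
    [0, 0, 0],
    [0, 0, 0],
    [0, 0, 0],
    [0, 0, 0],
    [0, 0, 0],
    [0, 0, 0],
    [0, 0, 0],
    [0, 0, 0],
    [0, 0, 0]
  ]
}}

```text
t: 9.65
tcp_pos: [0.4702, 0.0378, 0.1343]
tool_rot: [-0.14, 0.99, 0.0, 0.0]
ft_force: [-0.3, 0.7, -2.0]
width: 0.0143
finger_force: 78.8
```

Emit:
{"method": "send_rows", "body": {
  "slide": [
    [0, 0.6, 0],
    [0, 0.6, 0],
    [0, 0.2, 0],
    [0, 0, 0],
    [0, 0, 0],
    [0, 0, 0]
  ],
  "rotation": [
    [0, 0, 0],
    [0, 0, 0],
    [0, 0, 0],
    [0, 0, 0],
    [0, 0, 0],
    [0, 0, 0]
  ]
}}

```text
t: 10.15
tcp_pos: [0.4667, 0.0502, 0.1343]
tool_rot: [-0.14, 0.99, -0.0, 0.0]
ft_force: [0.1, -0.4, -2.2]
width: 0.0151
finger_force: 79.0
```

```bash
python3 -c "
from h import *
to((.4776,.3435,.2),72);print(state()['moment'])
im=capture('scene')[130:300,180:460,::-1];a=capture('top')[200:390,240:520,::-1]
cv2.imwrite('pics/s5.png',cv2.convertScaleAbs(np.vstack([cv2.resize(im,None,fx=1.6,fy=1.6),cv2.resize(a,None,fx=1.6,fy=1.6)]),alpha=1.4))"
```

```text
t 10.15 tcp [0.4667 0.0502 0.1343] slide now-axes [-9.1643 27.8779 -6.5739] goal-axes [ 8.0281 28.2268 -6.5704] turn [-0.007   0.0066 34.0722] F [ 0.1329 -0.4371 -2.2058] w 0.015067353221923027 j [ 0.1041  0.2401  2.0473 -0.0002  0.854  -1.7471]
[-0.0562 -0.008  -0.0374]
```

View pics/s5.png

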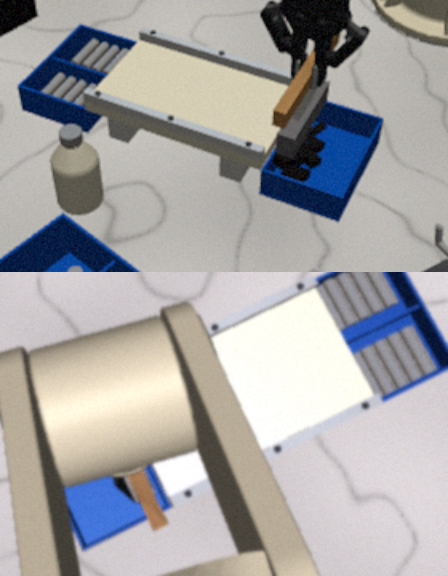

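The plate is empty and the offcuts lie in the scrap bin below the blade, around (300,155) in the upper crop. Now I'll rise straight up, return above the stand and check numerically.

Emit:
{"method": "send_rows", "body": {
  "slide": [
    [0, 0, -0.4],
    [0, 0, -0.8],
    [0, 0, -1.2],
    [0, 0, -1.2],
    [0, 0, -1.2],
    [0, 0, -1.2],
    [0, 0, -1],
    [0, 0, -0.6],
    [-0.8, 2.4, 0],
    [-1.1, 3.4, 0]
  ],
  "rotation": [
    [0, 0, 0],
    [0, 0, 0],
    [0, 0, 0],
    [0, 0, 0],
    [0, 0, 0],
    [0, 0, 0],
    [0, 0, 0],
    [0, 0, 0],
    [0, 0, 0],
    [0, 0, 0]
  ]
}}

```text
t: 11.08
tcp_pos: [0.4691, 0.1104, 0.2111]
tool_rot: [-0.138, 0.99, -0.0, 0.001]
ft_force: [1.1, 0.2, -4.6]
width: 0.0147
finger_force: 79.1
```

Emit:
{"method": "send_rows", "body": {
  "slide": [
    [-1.1, 3.4, 0],
    [-1.1, 3.4, 0],
    [-1.1, 3.4, 0],
    [-1.1, 3.4, 0],
    [-1.1, 3.4, 0],
    [-1.1, 3.4, 0],
    [-0.6, 1.7, 0],
    [0, 0, 0],
    [0, 0, 0],
    [0, 0, 0]
  ],
  "rotation": [
    [0, 0, 0],
    [0, 0, 0],
    [0, 0, 0],
    [0, 0, 0],
    [0, 0, 0],
    [0, 0, 0],
    [0, 0, 4],
    [0, 0, 6],
    [0, 0, 6],
    [0, 0, 6]
  ]
}}

```text
t: 11.92
tcp_pos: [0.4764, 0.3442, 0.21]
tool_rot: [0.054, 0.999, -0.0, -0.0]
ft_force: [-0.1, -0.1, -2.9]
width: 0.0146
finger_force: 79.2
```

Emit:
{"method": "send_rows", "body": {
  "slide": [
    [0, 0, 0],
    [0, 0, 0],
    [0, 0, 0],
    [0, 0, 0]
  ],
  "rotation": [
    [0, 0, 6],
    [0, 0, 6],
    [0, 0, 0],
    [0, 0, 0]
  ]
}}

```text
t: 12.25
tcp_pos: [0.4767, 0.3436, 0.2102]
tool_rot: [0.154, 0.988, -0.0, -0.0]
ft_force: [0.7, -0.6, -3.4]
width: 0.0147
finger_force: 79.2
```

```bash
python3 - <<'E'
from h import *
to((.4776,.3435,.0956),72)
# dark blobs in scene view: inside the scrap bin and on the plate
im=capture("scene")[:,:,::-1]; ang=np.radians(106.1); d=np.array([np.cos(ang),np.sin(ang)]);x=np.array([d[1],-d[0]]);c=np.array([.509,-.0965])
def reg(y0,y1,w,z): return np.int32(proj("scene",[np.r_[c+a*x+b*d,z] for a,b in((-w,y0),(w,y0),(w,y1),(-w,y1))]))
for nme,r in(("plate",reg(-.125,.125,.066,.06)),("bin",reg(.139,.233,.074,.006))):
    m=np.zeros(im.shape[:2],np.uint8);cv2.fillPoly(m,[r],255)
    k=((im.max(2)<55)&(m>0)).astype(np.uint8);n,l,s,ce=cv2.connectedComponentsWithStats(k)
    print(nme,[(int(s[i,4]),ce[i].round()) for i in range(1,n) if s[i,4]>15])
E
```

```text
t 12.25 tcp [0.4767 0.3436 0.2102] slide now-axes [-0.093   0.0188 11.4622] goal-axes [-0.09    0.0157 11.4623] turn [-0.0173 -0.0146  0.2597] F [ 0.7102 -0.6162 -3.4067] w 0.014673125419413222 j [ 0.622   0.3166  1.7361  0.      1.0893 -0.6392]
plate []
bin [(570, array([369., 226.])), (438, array([370., 251.]))]
```

Plate is clear and the bin holds the dark pieces. Descending onto the hooks at the recorded pose.

Emit:
{"method": "send_rows", "body": {
  "slide": [
    [-0.1, 0, 1],
    [0, 0, 2],
    [0, 0, 2],
    [0, 0, 2],
    [0, 0, 1.5],
    [0, 0, 1],
    [0, 0, 0.8],
    [0, 0, 0.5],
    [0, 0, 0.3],
    [0, 0, 0.1]
  ],
  "rotation": [
    [0, 0, 0.25],
    [0, 0, 0],
    [0, 0, 0],
    [0, 0, 0],
    [0, 0, 0],
    [0, 0, 0],
    [0, 0, 0],
    [0, 0, 0],
    [0, 0, 0],
    [0, 0, 0]
  ]
}}

```text
t: 13.13
tcp_pos: [0.4779, 0.3435, 0.0982]
tool_rot: [0.158, 0.987, 0.0, 0.0]
ft_force: [0.2, 0.6, -3.2]
width: 0.0152
finger_force: 79.2
```

Emit:
{"method": "send_rows", "body": {
  "slide": [
    [0, 0, 0.1],
    [0, 0, 0],
    [0, 0, 0],
    [0, 0, 0]
  ],
  "rotation": [
    [0, 0, 0],
    [0, 0, 0],
    [0, 0, 0],
    [0, 0, 0]
  ]
}}

```text
t: 13.47
tcp_pos: [0.478, 0.3436, 0.0978]
tool_rot: [0.158, 0.987, 0.0, 0.0]
ft_force: [-0.6, 0.3, -3.2]
width: 0.0148
finger_force: 79.2
```

```bash
python3 - <<'E'
from h import *
to((.4776,.3435,.0956),72)
E
```

```text
t 13.4667 tcp [0.478  0.3436 0.0978] slide now-axes [ 0.0319 -0.0226  0.2191] goal-axes [ 0.0318 -0.0224  0.2191] turn [ 0.0389  0.0304 -0.1661] F [-0.624   0.3274 -3.2278] w 0.01479221576677858 j [ 0.6208  0.4537  1.8199 -0.      0.8671 -0.633 ]
```

Emit:
{"method": "send_rows", "body": {
  "slide": [
    [0, 0, 0.1],
    [0, 0, 0.05],
    [0, 0, 0.05],
    [0, 0, 0],
    [0, 0, 0]
  ],
  "rotation": [
    [0, 0, 0],
    [0, 0, 0],
    [0, 0, 0],
    [0, 0, 0],
    [0, 0, 0]
  ]
}}

```text
t: 13.88
tcp_pos: [0.4778, 0.3435, 0.0957]
tool_rot: [0.158, 0.987, 0.0, 0.0]
ft_force: [-1.5, -1.2, 3.3]
width: 0.0144
finger_force: 80.2
```

Seated: the force changed from −3.2 to +3.3 N at the original height. Releasing.

Emit:
{"method": "send_rows", "body": {
  "slide": [
    [0, 0, 0],
    [0, 0, 0],
    [0, 0, 0],
    [0, 0, 0],
    [0, 0, 0],
    [0, 0, 0],
    [0, 0, 0],
    [0, 0, 0],
    [0, 0, 0],
    [0, 0, 0]
  ],
  "rotation": [
    [0, 0, 0],
    [0, 0, 0],
    [0, 0, 0],
    [0, 0, 0],
    [0, 0, 0],
    [0, 0, 0],
    [0, 0, 0],
    [0, 0, 0],
    [0, 0, 0],
    [0, 0, 0]
  ],
  "fingers": 1
}}

```text
t: 14.72
tcp_pos: [0.4777, 0.3434, 0.0953]
tool_rot: [0.158, 0.987, -0.0, -0.0]
ft_force: [0.5, 0.4, -0.2]
width: 0.0856
finger_force: 0.0
```

Emit:
{"method": "send_rows", "body": {
  "slide": [
    [0, 0, -0.5],
    [0, 0, -1],
    [0, 0, -2],
    [0, 0, -2],
    [0, 0, -2],
    [0, 0, -2],
    [0, 0, -2],
    [0, 0, -2],
    [3, 1, -1],
    [4, 1, 0]
  ],
  "rotation": [
    [0, 0, 0],
    [0, 0, 0],
    [0, 0, 0],
    [0, 0, 0],
    [0, 0, 0],
    [0, 0, 0],
    [0, 0, 0],
    [0, 0, 0],
    [0, 0, 0],
    [0, 0, 0]
  ]
}}

```text
t: 15.55
tcp_pos: [0.42, 0.385, 0.2443]
tool_rot: [0.16, 0.987, 0.002, 0.002]
ft_force: [-0.7, 0.6, -0.8]
width: 0.0853
finger_force: 0.0
```

Emit:
{"method": "send_rows", "body": {
  "slide": [
    [3.9, 1.4, 0],
    [3.9, 1.4, 0],
    [3.9, 1.4, 0],
    [3.9, 1.4, 0],
    [3.9, 1.4, 0],
    [3.9, 1.4, 0],
    [2, 1, 0],
    [0, 0, 0],
    [0, 0, 0],
    [0, 0, 0]
  ],
  "rotation": [
    [0, 0, 0],
    [0, 0, 0],
    [0, 0, 0],
    [0, 0, 0],
    [0, 0, 0],
    [0, 0, 0],
    [0, 0, 0],
    [0, 0, 0],
    [0, 0, 0],
    [0, 0, 0]
  ]
}}

```text
t: 16.38
tcp_pos: [0.2058, 0.5524, 0.2408]
tool_rot: [0.158, 0.987, 0.0, 0.0]
ft_force: [0.1, 0.1, 0.6]
width: 0.0855
finger_force: 0.0
```

```bash
python3 - <<'E'
from h import *
s=state();print(s["t"],s["tcp_pos"],s["ft_force"],s["width"])
for n,r in(("top",(100,260,110,140)),("scene",(420,225,140,130))):
    a=cv2.imread(f"pics/{n}0.png").astype(int);b=capture(n)[:,:,::-1].astype(int);x,y,w,h=r
    def wood(i):
        c=i[y:y+h,x:x+w];m=((c[:,:,2]-c[:,:,0])>45);p=np.argwhere(m)[:,::-1].astype(np.float32)
        return m.sum(),cv2.minAreaRect(p)
    print(n,wood(a),wood(b),"diff",np.abs(a-b).max(2)[y:y+h,x:x+w].__gt__(60).sum())
im=b;ang=np.radians(106.1);d=np.array([np.cos(ang),np.sin(ang)]);x=np.array([d[1],-d[0]]);c=np.array([.509,-.0965])
t=capture("top")[:,:,::-1].astype(int)
for nme,y0,y1,w,z in(("plate",-.125,.125,.066,.06),("bin",.139,.233,.074,.006)):
    m=np.zeros(t.shape[:2],np.uint8);cv2.fillPoly(m,[np.int32(proj("top",[np.r_[c+a*x+q*d,z] for a,q in((-w,y0),(w,y0),(w,y1),(-w,y1))]))],255)
    k=((t.max(2)<70)&(m>0)).astype(np.uint8);n,l,s,ce=cv2.connectedComponentsWithStats(k);print(nme,[(int(s[i,4]),ce[i].round()) for i in range(1,n) if s[i,4]>15])
E
```

```text
16.3833 [0.2058 0.5524 0.2408] [0.1016 0.1298 0.5847] 0.08545056180195437
top (np.int64(1020), ((39.62454605102539, 72.0270767211914), (9.049503326416016, 116.0290756225586), 12.26477336883545)) (np.int64(993), ((38.4683837890625, 71.77616119384766), (8.93362808227539, 115.60243225097656), 12.242331504821777)) diff 0
scene (np.int64(720), ((79.60000610351562, 39.70000457763672), (11.62755298614502, 89.88992309570312), 63.43495178222656)) (np.int64(708), ((80.70001220703125, 40.900001525878906), (12.074767112731934, 89.88992309570312), 63.43495178222656)) diff 50
plate []
bin [(1174, array([309., 308.]))]
```

Scraper is back in its original pose to within about 1 px. One last check for stray changes anywhere else, then hand-in.

```bash
python3 - <<'E'
from h import *
ok=True
for nme in("top","scene"):
    a=cv2.imread(f"pics/{nme}0.png");b=capture(nme)[:,:,::-1]
    k=(cv2.absdiff(cv2.GaussianBlur(a,(5,5),0),cv2.GaussianBlur(np.ascontiguousarray(b),(5,5),0)).max(2)>35).astype(np.uint8)
    n,l,s,ce=cv2.connectedComponentsWithStats(k);print(nme,[s[i].tolist() for i in range(1,n) if s[i,4]>15])
E
```

```text
top [[396, 227, 29, 33, 597], [350, 255, 33, 21, 537], [417, 261, 25, 31, 541], [286, 275, 46, 70, 1425], [359, 285, 24, 36, 428]]
scene [[460, 8, 10, 35, 125], [261, 161, 42, 35, 679], [324, 176, 20, 21, 236], [300, 189, 24, 23, 331], [352, 206, 32, 38, 673], [532, 250, 9, 9, 20]]
```

```bash
python3 -c "
from plant import *
print(hand_in())"
```

```text
the job is handed in; nothing more can be done
None
```

All four offcuts were swept into the empty scrap bin, the scraper hangs on both hooks again within about 2 mm of where it was, and the job was handed in at about 16.5 s with nothing else seen moved.

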